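# Close the engraver's bench for the night

### The job

Close the engraver's bench for the night: turn the turntable until the white line on it meets the fixed brass pointer, and slide the flat scraper blade first into the slot of its wooden rack until the handle meets the rack. Stand every loose brass lantern cap upright on the floor of the wooden box, one to a compartment (one has been left stacked on another in the box, where it would hold the lid up), and then set the lid fully down on the box. Leave the copper disc and the small steel clamp block lying among them where they are.

Things in the scene. Friction and masses are not known exactly. Their poses are not given: they have to be found in the camera images.
- turntable (a joint): Turning angle of the turntable, rad. 0 when its white line meets the fixed pointer; grows counter-clockwise seen from above; turns from -3.1 to 3.1; starts between 1.6 and 2.8. Stays where it is left; about 0.06 N m of friction (more than 1.5 rad should be turned in two grasps).
- bar (a point): Turntable: steel-dark disc 140 dia, its top 24 above the bench, with an upright steel grip bar across its centre: 60 long, 14 thick, from 24 to 58 above the bench. This point is on the turning axis, in the bar, 58 above the bench (the bar's top). Its x axis lies along the bar and points away from the white line.
- mark (a point): Outer end of the white line on the turntable's disc (line 26 long, 5 wide, radial, in line with the grip bar; this end is 67 from the axis).
- pointer (a point): Tip of the fixed brass pointer on the round steel base (160 dia, 12 high) under the turntable; 75 from the axis, 22 above the bench. The pointer block reaches 105 from the axis.
- box: Fixed open wooden box without its lid, outside 80 (x) x 247 (y) x 46 high, walls and floor 5 thick; four cross dividers 12 high above the floor make five compartments in a row along its y, centres 48 apart. Origin: centre of the underside, on the bench. Open top 46 above the bench.
- cell0 (a point): Middle of a box compartment's floor, on the floor (5 above the bench). Compartment 45 along the box's y by 70 along its x.
- cell1 (a point): Middle of a box compartment's floor, on the floor (5 above the bench). Compartment 45 along the box's y by 70 along its x.
- cell2 (a point): Middle of a box compartment's floor, on the floor (5 above the bench). Compartment 45 along the box's y by 70 along its x.
- cell3 (a point): Middle of a box compartment's floor, on the floor (5 above the bench). Compartment 45 along the box's y by 70 along its x.
- cell4 (a point): Middle of a box compartment's floor, on the floor (5 above the bench). Compartment 45 along the box's y by 70 along its x.
- cap0: Brass lantern cap: round foot 36 dia x 12 high with a round knob 16 dia above it up to 30 total height; 80 g. Origin: centre of the underside, z up when it stands on its foot. Starts already in a compartment, at the bottom of the stack.
- cap1: Brass lantern cap: round foot 36 dia x 12 high with a round knob 16 dia above it up to 30 total height; 80 g. Origin: centre of the underside, z up when it stands on its foot. Starts stacked on cap0, foot on its knob.
- cap2: Brass lantern cap: round foot 36 dia x 12 high with a round knob 16 dia above it up to 30 total height; 80 g. Origin: centre of the underside, z up when it stands on its foot. May be absent; else starts on the bench.
- cap3: Brass lantern cap: round foot 36 dia x 12 high with a round knob 16 dia above it up to 30 total height; 80 g. Origin: centre of the underside, z up when it stands on its foot. May be absent; else starts on the bench.
- cap4: Brass lantern cap: round foot 36 dia x 12 high with a round knob 16 dia above it up to 30 total height; 80 g. Origin: centre of the underside, z up when it stands on its foot. May be absent; else starts on the bench.
- lid: Loose flat wooden lid, 280 g: plate 84 (x) x 251 (y) x 6 thick, and under it a plug 64 x 231 x 6 that goes inside the box with 3 mm clearance all round; on top an upright brass grip bar 14 (x) x 70 (y) x 26 high. Origin: centre of the plug's underside; plate 6 to 12, bar 12 to 38 above it. z up. Seated, its y is along the box's y (either way round) and its origin lies 40 above the bench. The stored caps' tops are 35 above the bench, a stacked cap's higher.
- scraper: Flat scraper lying on the bench, 120 g: wooden handle 100 long, 24 wide, 18 high, and a flat steel blade 85 long, 40 wide (the last 17 mm 30 wide), 4 thick, flush with the handle's underside. Origin: on the underside where handle and blade meet; x points along the blade to its tip, handle from -100 to 0; z up. Centre of mass about 15 behind the origin, in the handle.
- rack: Fixed low wooden rack. Its block is 100 long (x 0 to 100), 66 wide, 24 high, with a flat level slot for the blade, open at the face x = 0: 52 wide, 9 high, floor 6 above the bench, 94 deep. In front of it a tongue 14 wide and 6 high runs from x -100 to 0 to carry the handle. Origin: on the bench below the middle of the mouth; x points into the slot. The scraper is home when its origin lies 6 above this one, the handle touching the face.
- clamp: Steel clamp block 50 x 22 x 14 high lying between the turntable and the box; not to be moved.
- coaster: Copper disc 50 dia, 5 thick, lying between the box and the scraper; not to be moved.
Mind the look-alikes: they are no part of the job. Leave any pink or red look-alike of the cap3 alone. What is shaped like the cap1 but green is not meant.

How it is judged:
By the outcome, as a careful person would: the job done as asked, in the order asked, and still so for the second after the job is handed in, with the robot touching nothing.
Of cap2, cap3, cap4 only 2 to 3 are there at a start; the rules pass over those that are not, and their reading is None.
At some moment in a run one of scraper, lid may be knocked a few centimetres aside while the robot is not near it.
Once in a run the grip may slacken for a moment while it holds something.
It also fails if it takes over 208 s, if anything falls off the work surface, if the arm or the gripper's body presses on something with over 40 N, if the wrist force passes 120 N, or if a joint passes its speed limit or range.

### The arm

A 7-joint arm with a two-finger parallel gripper is mounted at the origin on the work surface. World frame = base frame: x ahead of the robot, y to its left, z up, the work surface at z = 0. Lengths are in m, angles in rad, forces in N, time in s.
With the tool pointing down it reaches from about 0.425 to 0.825 m from the base axis. Payload 3.6 kg.
Tool frame: the origin (TCP) lies where the fingers leave the gripper's body, on its centre line; the fingertips stand 73 mm ahead of it and the grasp point (between the pads) lies 54 mm ahead of it; z points along the fingers, y is the line along which they close (so a half turn about z gives the same grasp; the last joint's range is limited). The gripper opens to 85 mm and grips with 20 to 120 N. Pads are 22 mm wide; open, the fingers measure 114 mm over their backs; the gripper's body (76 mm by 85 mm) begins 54 mm behind the grasp point. The pads swing forward as they close: fully open they stand 13 mm farther back than shut.
Start: joints at [1.113, 0.615, -0.013, 1.423, 0.008, 1.103, -0.04], TCP at [0.272, -0.59, 0.304] pointing down, gripper open.
Joint ranges: [-3.12, 3.12], [-0.3, 2.06], [-1.34, 1.32], [0.26, 2.42], [-1.36, 4.5], [0.01, 1.98], [-2.84, 2.84]. Speed limits (rad/s): [2.79, 2.79, 3.14, 3.14, 3.14, 3.14, 3.14].

### API

Orientations are given as a unit quaternion [x, y, z, w].
In Python, from station import arm, snapshot, camera_info, ticket gives the robot as it stands. Calls block until the motion is done:
- arm.movep(position, orientation): joint-space move of the TCP to a pose.
- arm.line_to(position, velocity=0.15, ori=None): straight line of the TCP; ori=None keeps the orientation; velocity is the mean speed in m/s.
- arm.move_j(angles): joint-space move.
- arm.move_gripper(opening, effort=None): opening from 0.0 (shut) to 1.0 (fully open); effort is the grip in N (None keeps the last); returns when the fingers have stopped.
- arm.pause(seconds).
- arm.ik(position, orientation): joint angles nearest the present ones, or None.
- snapshot(name): name is "scene" or "top" or "wrist"; returns the picture (480x640x3 uint8, blue, green, red); there is no depth.
- camera_info(name): a dict with "fx", "fy", "cx", "cy" (pixels), "R" (3x3) and "t" (3): a world point X has camera coordinates R X + t; the wrist camera has in their place "T_tool_cam" (4x4, takes a point from camera to tool coordinates, whose origin is the TCP and whose axes are the flange's). Camera axes: x right, y down, z forward; pixel columns grow to the right and rows downward; lengths in m; the calibration is good to about 2 mm. A picture is of the moment at which its call begins: read the wrist's pose just before it. camera_info takes no time and is no camera call.
A pose or a line that the arm cannot do raises arm.MotionError and nothing moves.
- ticket.finish_job(): hands the job in; it is judged then, once.
Readings, each from a call of its own:
- arm.read_time(): time.
- arm.read_joint_positions(): joint angles.
- arm.read_dq(): joint speeds.
- arm.read_effort(): joint torques, N m.
- arm.read_tool_pos(): TCP position.
- arm.read_eef_rot(): TCP orientation.
- arm.read_ft_force(): force on the tool from outside, world axes, zero at the start.
- arm.read_wrist_torque(): the same for the moment, N m.
- arm.read_opening(): opening from 0.0 (shut) to 1.0 (fully open).
- arm.read_finger_force(): force on a finger pad.
Only numpy, scipy, OpenCV 4.12 (cv2) and the standard library are available. Lean on these libraries where they do the work, as an engineer would, in place of code of your own. Each camera call takes 0.05 s, during which the arm holds its last target. There are 200 camera calls.

## Working session

There is one attempt and no reset: what is moved stays moved. The work goes in short steps, each a Python script; the robot and the scene stay as the last script left them, time stands still between calls to the robot, and variables do not carry over. Pictures are saved under pics/ and viewed, at most 14 in all, crops included, and the job is handed in when it is done.

```bash
ls; mkdir -p pics
python3 - <<'E'
from station import arm,snapshot,camera_info
import cv2
for n in ("scene","top"):
    cv2.imwrite(f"pics/{n}0.png",snapshot(n)); print(n,camera_info(n))
print(camera_info("wrist")); print(arm.read_time(),arm.read_tool_pos(),arm.read_eef_rot())
E
```

```text
pics
scene {'fx': 608.3124143254408, 'fy': 608.3124143254408, 'cx': 323.8404259963078, 'cy': 237.06960595417596, 'R': array([[-0.16035766,  0.98699892,  0.01088835],
       [ 0.63654412,  0.11183751, -0.76308843],
       [-0.75438518, -0.11543615, -0.64620236]]), 't': array([ 0.07282329, -0.27574419,  1.6856092 ])}
top {'fx': 567.431274597705, 'fy': 567.431274597705, 'cx': 321.76555463862434, 'cy': 237.00320722907574, 'R': array([[ 0.01852304, -0.99955412,  0.02341897],
       [-0.98769272, -0.02193155, -0.15486155],
       [ 0.15530611, -0.02026224, -0.98765857]]), 't': array([-0.03160399,  0.53613679,  1.18569796])}
{'fx': 413.3719240247331, 'fy': 413.3719240247331, 'cx': 320.17257968712653, 'cy': 240.90107292309176, 'T_tool_cam': array([[-7.05366674e-05, -9.49538195e-01, -3.13651417e-01,
         8.05589302e-02],
       [ 9.99999988e-01, -1.11293176e-04,  1.12036654e-04,
        -3.87309038e-04],
       [-1.41290344e-04, -3.13651406e-01,  9.49538191e-01,
        -7.07724665e-02],
       [ 0.00000000e+00,  0.00000000e+00,  0.00000000e+00,
         1.00000000e+00]])}
0.1 [ 0.27181269 -0.58986622  0.30283923] [ 9.76774691e-01  2.14265776e-01 -2.63245924e-04 -1.14493138e-03]
```

View pics/top0.png

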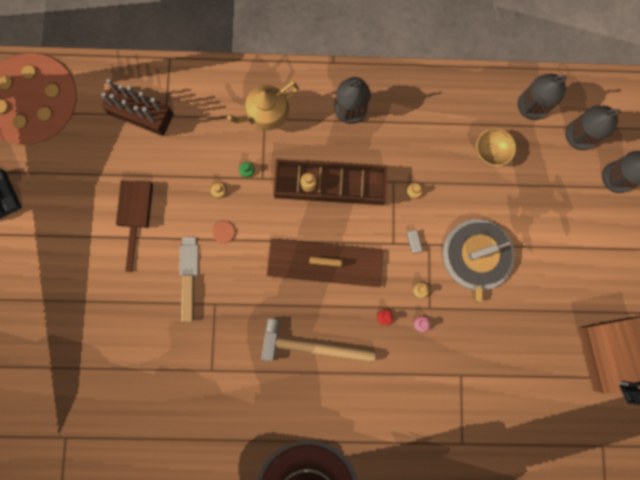

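View pics/scene0.png

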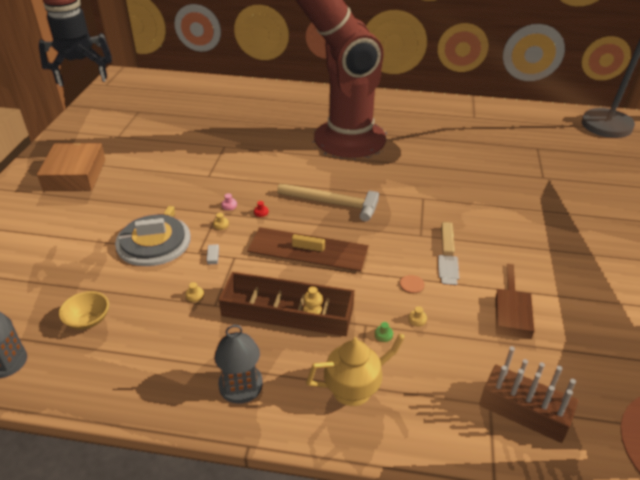

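The top view shows three loose brass caps at (219,190), (415,191) and (421,291), and the stack in the box at (309,181). The look-alikes are green (247,170), red (386,317) and pink (422,324), so I leave those. The turntable is at (480,252) with its pointer at (480,294), the scraper at (188,275), the rack at (135,203) and the lid at (325,263). I'll confirm these in one crop mosaic and compute coarse positions.

```bash
cat > h.py <<'E'
import numpy as np, cv2
from scipy.spatial.transform import Rotation as Ro
from station import arm,snapshot,camera_info
def ray(cam,uv,z,pose=None):
    """world point on plane z seen at pixel uv"""
    c=camera_info(cam); d=np.array([(uv[0]-c["cx"])/c["fx"],(uv[1]-c["cy"])/c["fy"],1.])
    if cam=="wrist":
        T=c["T_tool_cam"]; R=Ro.from_quat(pose[1]).as_matrix()
        o=R@T[:3,3]+pose[0]; d=R@T[:3,:3]@d
    else: o=-c["R"].T@c["t"]; d=c["R"].T@d
    return o+d*(z-o[2])/d[2]
def pose(): return np.array(arm.read_tool_pos()),np.array(arm.read_eef_rot())
def down(yaw):
    """tool down; tool y (closing line) at angle yaw+90deg => tool x along yaw"""
    return (Ro.from_euler('z',yaw)*Ro.from_quat([1,0,0,0])).as_quat()
def look(name):
    p=pose(); im=snapshot("wrist"); cv2.imwrite(f"pics/{name}.png",im); np.savez(f"pics/{name}.npz",p=p[0],q=p[1]); return im
def lpose(name):
    d=np.load(f"pics/{name}.npz"); return d["p"],d["q"]
G=0.054
def quat(yaw):
    """grasp yaw modulo pi, whichever keeps the last joint nearest its middle"""
    return down(yaw)
E
python3 - <<'E'
from h import *
t={'capA':(219,190,.02),'capB':(415,191,.02),'capC':(421,291,.02),'stack':(308,178,.06),'ttc':(481,253,.024),'ptr':(480,292,.022),
'boxTL':(276,161,.046),'boxTR':(386,165,.046),'boxBL':(275,201,.046),'boxBR':(385,204,.046),'lidTL':(271,240,.012),'lidTR':(384,250,.012),'lidBL':(267,275,.012),'lidBR':(381,286,.012),
'hEnd':(186,320,.018),'tip':(190,238,.004),'rackTL':(121,181,.024),'rackTR':(152,183,.024),'rackBL':(117,223,.024),'rackBR':(148,227,.024),'tongue':(130,270,.006),'clamp':(415,241,.014),'coaster':(224,232,.005)}
for k,v in t.items(): print(k,ray("top",v,v[2]).round(3))
im=cv2.imread("pics/top0.png")
def c(x0,y0,x1,y1,s): return cv2.resize(im[y0:y1,x0:x1],s,interpolation=cv2.INTER_CUBIC)
a=np.hstack([c(430,210,530,310,(400,400)),c(100,150,200,250,(400,400))])
b=np.hstack([c(375,270,475,320,(400,200)),c(190,150,290,200,(400,200))])
cv2.imwrite("pics/mos.png",np.vstack([a,b]))
E
```

```text
capA [0.641 0.209 0.02 ]
capB [ 0.649 -0.228  0.02 ]
capC [ 0.426 -0.24   0.02 ]
stack [0.663 0.012 0.06 ]
ttc [ 0.512 -0.372  0.024]
ptr [ 0.426 -0.368  0.022]
boxTL [0.703 0.083 0.046]
boxTR [ 0.7   -0.159  0.046]
boxBL [0.613 0.083 0.046]
boxBR [ 0.612 -0.157  0.046]
lidTL [0.532 0.091 0.012]
lidTR [ 0.515 -0.16   0.012]
lidBL [0.455 0.097 0.012]
lidBR [ 0.436 -0.153  0.012]
hEnd [0.354 0.267 0.018]
tip [0.534 0.271 0.004]
rackTL [0.655 0.425 0.024]
rackTR [0.652 0.357 0.024]
rackBL [0.561 0.427 0.024]
rackBR [0.553 0.359 0.024]
tongue [0.46  0.397 0.006]
clamp [ 0.537 -0.228  0.014]
coaster [0.549 0.196 0.005]
```

View pics/mos.png

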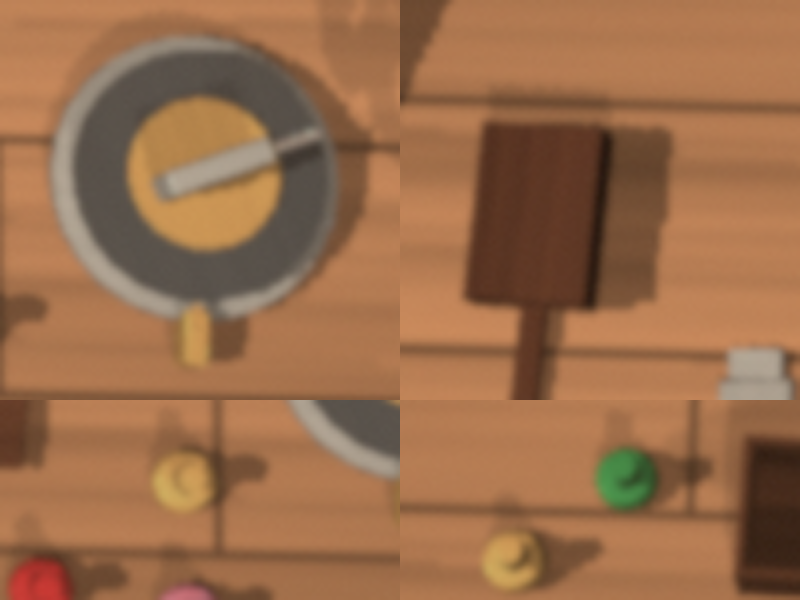

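```bash
cat >> h.py <<'E'
def best(p,yaw,sym=True):
    """of yaw and its half turn the one with joint 7 nearest 0"""
    c=[]
    for y in ((yaw,yaw+np.pi) if sym else (yaw,)):
        j=arm.ik(list(p),list(down(y)))
        if j is not None: c.append((abs(j[6]),y,j))
    if not c: raise RuntimeError(f"no ik {p} {yaw}")
    return min(c,key=lambda t:t[0])[1:]
def go(p,yaw,sym=True):
    y,j=best(p,yaw,sym); arm.movep(list(p),list(down(y))); return y
def brass(im):
    h=cv2.cvtColor(im,cv2.COLOR_BGR2HSV); return h
E
python3 - <<'E'
from h import *
for n,p in (('w_tt',(.50,-.33,.27)),('w_bx',(.57,-.035,.30)),('w_sc',(.53,.33,.30))):
    az=np.arctan2(p[1],p[0]); 
    y=go(p,0.0); im=look(n); print(n,y,arm.read_time(),pose()[0].round(3),arm.read_joint_positions()[6])
E
```

```text
w_tt 0.0 1.4583 [ 0.499 -0.332  0.27 ] -0.9753964706433147
w_bx 3.141592653589793 3.375 [ 0.57  -0.036  0.3  ] 1.1861731719149866
w_sc 3.141592653589793 4.8 [0.531 0.328 0.3  ] 0.5918149288168082
```

View pics/w_tt.png

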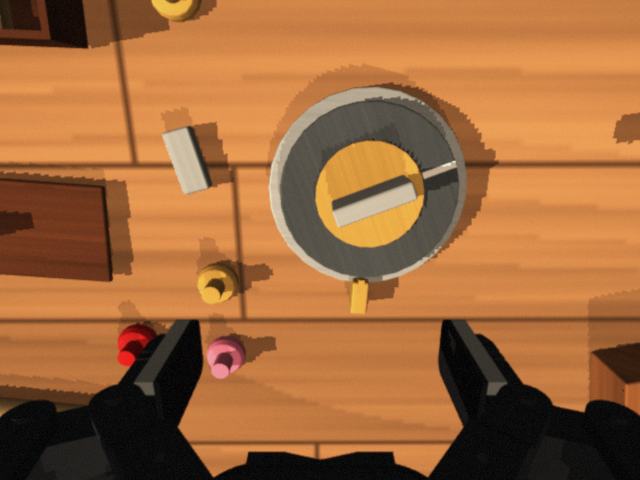

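View pics/w_bx.png

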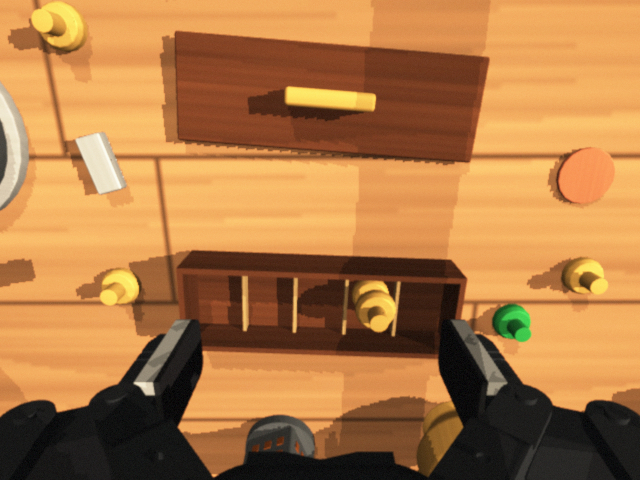

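View pics/w_sc.png

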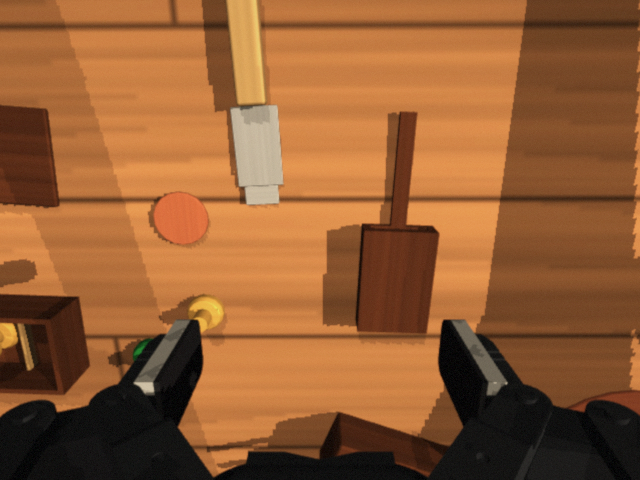

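w_tt shows the bar top centred at (374,202), the white line end at (456,164) and the pointer tip at (360,280). w_bx shows the box's near rim from (178,267) to (467,279), the lid, and the stack at about (377,310). w_sc shows the scraper joint at (254,106), its tip at (263,204), and the rack mouth top edge from (360,231) to (438,233).

Run:
```python
from h import *
L={}
def m(n,k,uv,z):
    L[k]=ray("wrist",uv,z,lpose(n)); print(k,L[k].round(4))
for k,uv,z in (('barc',(374,202),.058),('bar1',(335,218),.058),('bar2',(413,188),.058),('mark',(456,164),.024),('ptr',(360,280),.022),('capC',(211,290),.03),('clampend',(190,160),.014)): m('w_tt',k,uv,z)
for k,uv,z in (('rimL',(178,267),.046),('rimR',(467,279),.046),('d1',(246,305),.017),('d2',(295,306),.017),('d3',(346,307),.017),('d4',(397,309),.017),('stacktop',(378,321),.065),('lTL',(176,32),.012),('lTR',(489,57),.012),('lBR',(471,161),.012),('lBL',(178,140),.012),('lb1',(287,95),.038),('lb2',(375,101),.038),('capA',(593,286),.03),('capB',(111,297),.03),('capC',(42,21),.03)): m('w_bx',k,uv,z)
for k,uv,z in (('org',(254,106),.004),('tip',(263,204),.004),('rmL',(360,231),.024),('rmR',(438,233),.024),('rfR',(428,332),.024),('rfL',(357,331),.024),('tongue',(408,112),.006),('capA',(197,327),.03)): m('w_sc',k,uv,z)
a=lambda d:np.degrees(np.arctan2(d[1],d[0])).round(2)
n=np.linalg.norm
b=L['barc']
print('bar',n(L['bar1']-L['bar2']),a(L['bar1']-L['bar2']),'mark',n((L['mark']-b)[:2]),a(b-L['mark']),'ptr',n((L['ptr']-b)[:2]),a(b-L['ptr']))
print('box',n(L['rimR']-L['rimL']),a(L['rimR']-L['rimL']),'lid',n(L['lTR']-L['lTL']),a(L['lTR']-L['lTL']),a(L['lBR']-L['lBL']),a(L['lb2']-L['lb1']),n(L['lb2']-L['lb1']),(L['lTL']+L['lTR']+L['lBL']+L['lBR'])/4,(L['lb1']+L['lb2'])/2)
print('scr',n(L['tip']-L['org']),a(L['tip']-L['org']),'rack w',n(L['rmR']-L['rmL']),n(L['rfR']-L['rmR']),a(L['rfR']-L['rmR']),a(L['rfL']-L['rmL']),a((L['rmL']+L['rmR'])/2-L['tongue']),(L['rmL']+L['rmR'])/2)
```

```text
barc [ 0.5148 -0.37    0.058 ]
bar1 [ 0.5033 -0.3429  0.058 ]
bar2 [ 0.5246 -0.3966  0.058 ]
mark [ 0.5363 -0.4359  0.024 ]
ptr [ 0.4397 -0.3657  0.022 ]
capC [ 0.4346 -0.2423  0.03  ]
clampend [ 0.5386 -0.2307  0.014 ]
rimL [ 0.6194 -0.1561  0.046 ]
rimR [0.6308 0.0891 0.046 ]
d1 [ 0.6699 -0.1066  0.017 ]
d2 [ 0.671  -0.0601  0.017 ]
d3 [ 0.6722 -0.0116  0.017 ]
d4 [0.6744 0.037  0.017 ]
stacktop [0.6603 0.012  0.065 ]
lTL [ 0.4351 -0.1485  0.012 ]
lTR [0.4537 0.0988 0.012 ]
lBR [0.5356 0.0936 0.012 ]
lBL [ 0.5175 -0.156   0.012 ]
lb1 [ 0.4824 -0.0609  0.038 ]
lb2 [0.4868 0.0061 0.038 ]
capA [0.6448 0.2093 0.03  ]
capB [ 0.655  -0.2262  0.03  ]
capC [ 0.4303 -0.241   0.03  ]
org [0.4519 0.2721 0.004 ]
tip [0.5365 0.2757 0.004 ]
rmL [0.5562 0.3625 0.024 ]
rmR [0.5582 0.4309 0.024 ]
rfR [0.6568 0.4298 0.024 ]
rfL [0.6556 0.3623 0.024 ]
tongue [0.4572 0.4018 0.006 ]
capA [0.6475 0.2125 0.03  ]
bar 0.057840438412437904 111.63 mark 0.06926652446094686 108.14 ptr 0.07521513887464386 -3.31
box 0.24549714782988288 87.33 lid 0.24800267444623394 85.71 85.85 86.19 0.06709578194777426 [ 0.48548095 -0.02804451  0.012     ] [ 0.48461506 -0.02741313  0.038     ]
scr 0.08460428625815669 2.46 rack w 0.06843763091856217 0.09860029650359048 -0.6 -0.11 -2.93 [0.557211   0.39665817 0.024     ]
```

Run:
```python
from h import *
c=np.array([.5148,-.370]); r=np.radians
arm.move_gripper(1.0,60)
go((*c,.20),r(110),sym=False); q=down(r(110))
arm.line_to([*c,.107],.12); arm.move_gripper(0.0,60)
print(arm.read_opening(),arm.read_finger_force(),arm.read_joint_positions()[6])
for y in (82,54): arm.movep([*c,.107],list(down(r(y))))
arm.move_gripper(.5); arm.pause(.2); arm.move_gripper(0.0,60)
for y in (25,-3.3): arm.movep([*c,.107],list(down(r(y))))
print(arm.read_opening(),arm.read_ft_force(),arm.read_time())
arm.move_gripper(.7); arm.line_to([*c,.16],.15)
go((.515,-.36,.24),0.0); look('w_tt2'); print(arm.read_time())
```

```text
0.15306380453094895 61.49346470832825 0.6216025528963013
0.14995463643217663 [-4.10810009  1.26192904  5.59648497] 11.8083
13.2833
```

View pics/w_tt2.png

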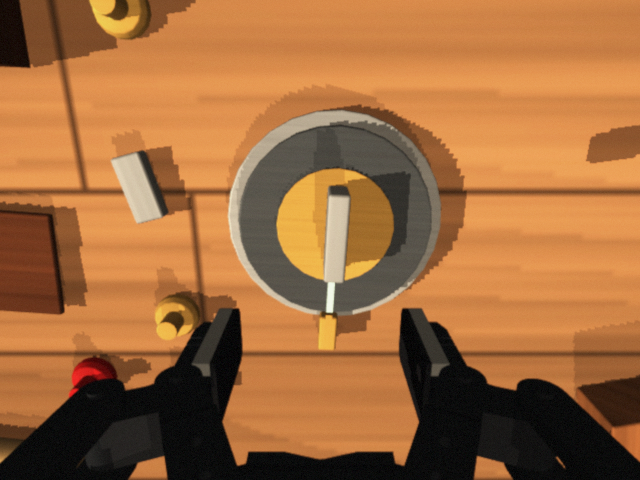

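The white line, ending at (330,312), meets the pointer at (328,315). I'll check the angle numerically and then do the scraper.

Run:
```python
from h import *
im=cv2.imread('pics/w_tt2.png').astype(int); P=lpose('w_tt2')
# white line rows / pointer rows: centre column
for v in range(286,346,4):
    row=im[v,310:350]; w=[310+i for i,p in enumerate(row) if p.min()>150]; b=[310+i for i,p in enumerate(row) if p[2]>150 and p[0]<90 and p[2]-p[1]<75]
    print(v,np.mean(w) if w else None,len(w),np.mean(b) if b else None,len(b))
b1,b2=ray('wrist',(340,193),.058,P),ray('wrist',(336,281),.058,P)
print(b1,b2,np.degrees(np.arctan2(*(b1-b2)[1::-1])))
```

```text
286 331.0 7 None 0
290 330.5 8 None 0
294 330.0 7 None 0
298 330.0 7 None 0
302 330.0 7 None 0
306 329.0 7 None 0
310 323.6 10 None 0
314 None 0 316.3333333333333 3
318 None 0 324.0 23
322 None 0 326.0 21
326 None 0 322.5 26
330 None 0 326.0 19
334 None 0 328.5217391304348 23
338 None 0 326.5 20
342 None 0 327.8636363636364 22
[ 0.54322438 -0.37162792  0.058     ] [ 0.48382249 -0.36988086  0.058     ] -1.6846290104128592
```

```bash
cat >> h.py <<'E'
def moved():
    """changed pixels against the first top picture, per thing"""
    a=cv2.imread("pics/top0.png"); b=snapshot("top"); d=cv2.absdiff(a,b).max(2)>45
    R={'scraper':(170,230,205,325),'lid':(262,235,390,290),'capA':(208,180,230,200),'capB':(404,180,426,200),'capC':(410,280,432,300),'coaster':(212,221,236,243),'clamp':(405,228,425,252)}
    return {k:int(d[y0:y1,x0:x1].sum()) for k,(x0,y0,x1,y1) in R.items()}
E
python3 - <<'E'
from h import *
arm.move_gripper(.7)
yaw=np.radians(2.46); o=np.array([.4519,.2721]); g=o-.04*np.array([np.cos(yaw),np.sin(yaw)])
print(best((.50,.33,.25),np.pi)[0])
go((*g,.22),yaw); print(moved(),arm.read_time(),arm.read_joint_positions()[6]); look('w_sc2')
E
```

```text
3.141592653589793
{'scraper': 1322, 'lid': 804, 'capA': 0, 'capB': 0, 'capC': 0, 'coaster': 0, 'clamp': 112} 15.8333 0.2742258529855393
```

View pics/w_sc2.png

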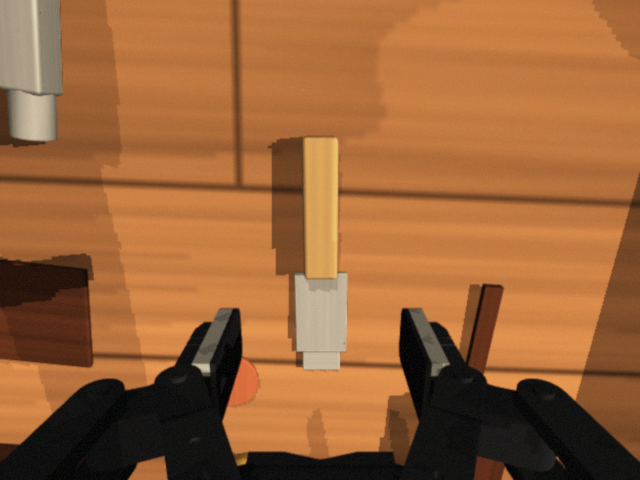

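The scraper lies straight below: its joint is at (320.5,273) and its handle end at (321,137). I'll grasp it and slide it home.

```bash
cat > s.py <<'E'
from h import *
P=lpose('w_sc2')
o=ray('wrist',(320.5,273),.004,P); h=ray('wrist',(321,137),.018,P); t=ray('wrist',(321,369),.004,P)
yaw=np.arctan2(*(t-h)[1::-1])
print('org',o,'len',np.linalg.norm((t-h)[:2]),np.degrees(yaw))
ta,tb=ray('wrist',(492.5,286),.006,P),ray('wrist',(477.5,365),.006,P)
print('tongue',ta,tb,np.degrees(np.arctan2(*(tb-ta)[1::-1])))
o=(o[:2]+np.array([.4519,.2721]))/2
E
python3 s.py
cat > s2.py <<'E'
from s import *
d=np.array([np.cos(yaw),np.sin(yaw)]); g=o-.04*d
Y=go((*g,.15),yaw); arm.line_to([*g,.0765],.1)
print('pre',arm.read_ft_force()); arm.move_gripper(0.0,60); print(arm.read_opening(),arm.read_ft_force())
arm.line_to([*g,.14],.12)
ry=np.radians(-1.7); m=np.array([.5572,.3967]); u=np.array([np.cos(ry),np.sin(ry)])
dy=ry-yaw+Y
p=m-(.04+.105)*u; arm.movep([*p,.14],list(down(dy))); arm.line_to([*p,.0765+.010],.1)
look('w_sc3'); print(arm.read_opening(),arm.read_ft_force(),arm.read_time(),np.degrees(dy),Y)
E
python3 s2.py
```

```text
org [0.45187902 0.2714895  0.004     ] len 0.18444510534013622 2.356408677709523
tongue [0.45631274 0.40103996 0.006     ] [0.52578047 0.40085732 0.006     ] -0.15064415082228913
org [0.45187902 0.2714895  0.004     ] len 0.18444510534013622 2.356408677709523
tongue [0.45631274 0.40103996 0.006     ] [0.52578047 0.40085732 0.006     ] -0.15064415082228913
pre [0.86306475 0.13900599 0.2238346 ]
0.2623552623124203 [ 0.31343876 -1.19092543  5.77355586]
0.25908844473836246 [-0.42767143  0.38431543 -1.64832937] 19.5667 178.3 3.18271974353839
```

View pics/w_sc3.png

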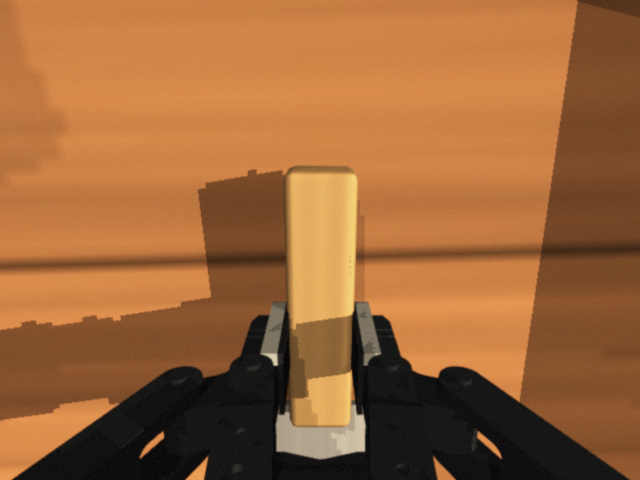

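The scraper sits straight in the grip. I'll insert it in steps with force checks.

```bash
cat > s3.py <<'E'
from h import *
ry=np.radians(-1.7); m=np.array([.5572,.3967]); u=np.array([np.cos(ry),np.sin(ry)])
f0=np.array(arm.read_ft_force())
def at(s,z): return [*(m+(s-.04)*u),z]
z=.0765+.0085
arm.line_to(at(-.095,z),.1)
s=-.095
while s<.004:
    s+=.005 if s<-.012 else .0015
    arm.line_to(at(s,z),.04); f=np.array(arm.read_ft_force())-f0
    if abs(f@[*u,0])>5 or np.linalg.norm(f)>12: break
print('s',s,f.round(1),arm.read_opening(),arm.read_time(), pose()[0])
E
python3 s3.py
```

```text
s 0.003500000000000014 [-7.1 -1.2  4. ] 0.26219054350556714 26.7417 [0.51764444 0.39810994 0.08487829]
```

Run:
```python
from h import *
ry=np.radians(-1.7); u=np.array([np.cos(ry),np.sin(ry)])
p=pose()[0]; p[:2]-=.0015*u
arm.line_to([p[0],p[1],.0832],.03); print(arm.read_ft_force())
arm.move_gripper(.40); arm.pause(.2)
# push the handle end home: gripper shut, just behind handle
b=p[:2]-.0*u
arm.line_to([p[0],p[1],.16],.15)
go((.46,.36,.26),np.pi); look('w_sc4'); print(arm.read_time(),moved())
```

```text
[-1.08797485  1.01331257 -1.28469803]
28.7917 {'scraper': 1732, 'lid': 1342, 'capA': 0, 'capB': 0, 'capC': 0, 'coaster': 0, 'clamp': 70}
```

View pics/w_sc4.png

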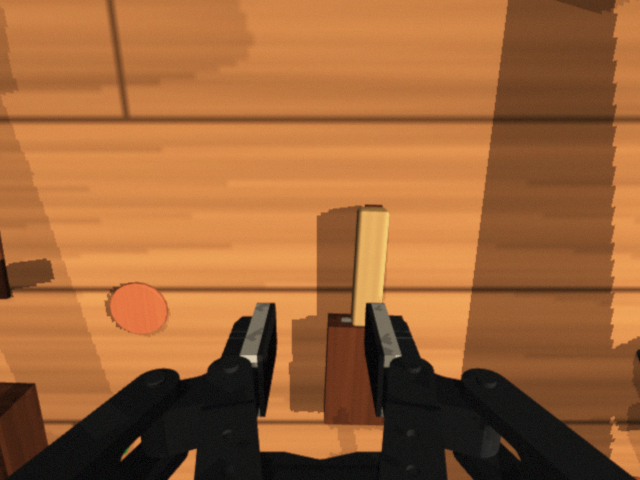

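The scraper is in the slot with its handle end at (374,209). A gentle push on the end will make sure it is fully home.

Run:
```python
from h import *
P=lpose('w_sc4'); e=ray('wrist',(374,209),.024,P); t=ray('wrist',(374,205),.006,P); k=ray('wrist',(362,326),.024,P); k2=ray('wrist',(345,327),.024,P)
print('handle end',e,'tongue end',t,'front',k,k2, np.linalg.norm((k-e)[:2]))
ry=np.radians(-1.7); u=np.array([np.cos(ry),np.sin(ry)])
arm.move_gripper(0.0,40)
b=e[:2]-.035*u; yaw=ry+np.pi/2   # fingers' narrow... closing line along handle axis
Y=go((*b,.15),ry); arm.line_to([*b,.085],.12)
f0=np.array(arm.read_ft_force()); s=0
while s<.04:
    s+=.002; arm.line_to([*(b+s*u),.085],.03); f=np.array(arm.read_ft_force())-f0
    if abs(f@[*u,0])>8: break
print(s,f.round(1),pose()[0]); arm.line_to([*(b+(s-.02)*u),.085],.1); arm.line_to([*(b+(s-.02)*u),.16],.15)
go((.46,.36,.26),np.pi); look('w_sc5'); im=cv2.imread('pics/w_sc5.png'); print(arm.read_time())
cv2.imwrite('pics/c1.png',cv2.resize(im[180:440,280:440],(480,780//1),interpolation=cv2.INTER_CUBIC)[:600])
```

```text
handle end [0.45503505 0.4001336  0.024     ] tongue end [0.45618028 0.402376   0.006     ] front [0.55554474 0.39415172 0.024     ] [0.55649712 0.37994965 0.024     ] 0.10068754413036098
0.030000000000000013 [-8.4 -1.   3.2] [0.44638598 0.40064451 0.08501692]
35.85
```

View pics/c1.png

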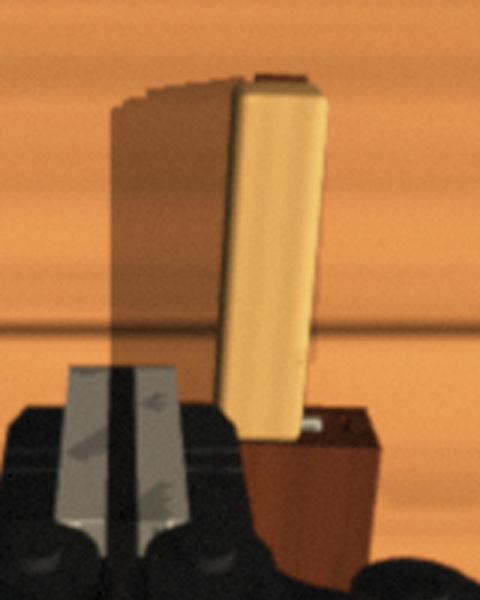

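The scraper is home, with the handle end over the tongue end. Next is the stacked cap, then the loose ones.

```bash
cat > c.py <<'E'
from h import *
B=np.array([.665,-.035]); by=np.radians(-2.4); yh=np.array([-np.sin(by),np.cos(by)])
YX=by+np.pi/2                     # closing along the box's x
H=.0875                           # TCP above a cap's underside when holding its knob
def pick(xy,z0,centre=True,op=.45):
    arm.move_gripper(op,20)
    if centre:
        go((*xy,z0+.13),by); arm.line_to([*xy,z0+H],.15); arm.move_gripper(0,20); arm.move_gripper(op); arm.line_to([*xy,z0+H+.035],.15)
    go((*xy,z0+H+(.035 if centre else .06)),YX); arm.line_to([*xy,z0+H],.12); arm.move_gripper(0,50)
    print('grip',round(arm.read_opening(),3),np.round(arm.read_ft_force(),1),end=' ')
    arm.line_to([*xy,.17],.2); print('lifted',round(arm.read_opening(),3),end=' ')
def place(k):
    p=B+.048*k*yh; Y=go((*p,.17),YX); arm.line_to([*p,.115],.2)
    f0=arm.read_ft_force()[2]; z=.115
    while z>.0905:
        z-=.003 if z>.099 else .0012
        arm.line_to([*p,z],.04); f=arm.read_ft_force()[2]-f0
        if f>4: break
    print('put z',round(z,4),round(f,1),'op',round(arm.read_opening(),3))
    arm.move_gripper(.32); arm.pause(.1); arm.line_to([*p,.17],.2); print('t',arm.read_time())
E
python3 - <<'E'
from c import *
pick(np.array([.6603,.012]),.035,centre=False,op=.45); place(0)
E
```

```text
grip 0.163 [ 0.8 -0.   2.6] lifted 0.157 put z 0.0922 9.6 op 0.159
t 43.35
```

Run:
```python
from c import *
pick(np.array([.653,-.227]),0.); place(-2)
pick(np.array([.432,-.2415]),0.); place(-1)
pick(np.array([.645,.2105]),0.); place(2)
go((.57,-.035,.30),0.0); 
arm.move_gripper(1.0)
go((.57,-.035,.30),np.pi,sym=False); look('w_bx2'); print(arm.read_time())
```

```text
grip 0.16 [-1.   0.1  1.8] lifted 0.159 put z 0.0922 6.3 op 0.161
t 53.45
grip 0.161 [-1.1 -0.8  5. ] lifted 0.161 put z 0.0922 4.4 op 0.156
t 63.8917
grip 0.159 [-0.2  0.4  2.6] lifted 0.163 put z 0.112 7.8 op 0.155
t 71.5417
73.8167
```

View pics/w_bx2.png

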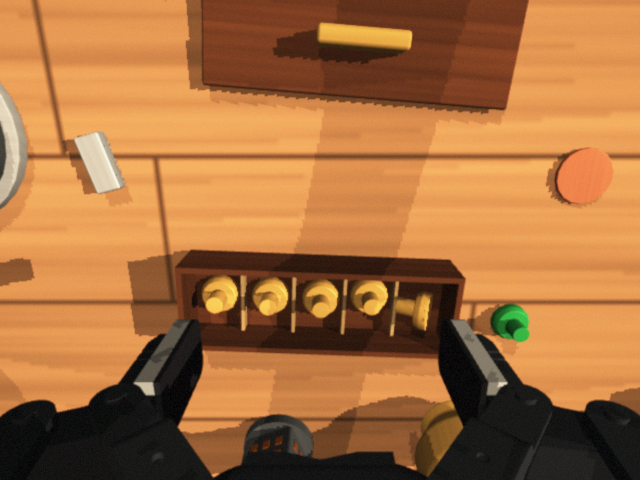

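The first four caps stand in their cells. The grip slackened on the last one, which now lies on its side in the end cell, with its foot at (424,311) and knob at (403,306) pointing to −y. The lid was also knocked: its bar is now at (365,36).

I'll lift the fallen cap by its knob, tilt it about the closing axis on the free bench and let it settle upright, since its low centre of mass rights it below about 60° of tilt.

```bash
cat > r.py <<'E'
from c import *
P=lpose('w_bx2'); K=ray('wrist',(404,306),.027,P)[:2]; F=ray('wrist',(424,311),.027,P)[:2]
print('knob',K,'foot',F,'cell',B+.096*yh)
a=np.arctan2(*(F-K)[::-1]); print('axis deg',np.degrees(a))
E
python3 r.py
cat > r2.py <<'E'
from r import *
arm.move_gripper(.36,60)
Y=go((*K,.16),YX); arm.line_to([*K,.093],.1); print(arm.read_ft_force()); arm.move_gripper(0,60)
print('grip',arm.read_opening(),arm.read_ft_force()); arm.line_to([*K,.18],.12); print('lift',arm.read_opening())
S=np.array([.655,-.255]); ax=Ro.from_rotvec(np.radians(-50)*np.array([np.cos(by),np.sin(by),0]))
R=ax*Ro.from_quat(down(Y)); q=list(R.as_quat())
def tcp(z): return list(np.array([*S,z])-R.apply([0,0,.069]))
arm.movep([*S,.2],list(down(Y))); arm.movep(tcp(.12),q); print('tilt',arm.read_opening(),arm.read_joint_positions())
np.savez('tilt.npz',q=q,S=S); look('w_t'); print(arm.read_time())
im=cv2.imread('pics/w_t.png'); cv2.imwrite('pics/w_ts.png',cv2.resize(im,None,fx=.8,fy=.8))
E
python3 r2.py
```

```text
knob [0.66613428 0.04267752] foot [0.67128696 0.06155681] cell [0.66902006 0.06091579]
axis deg 74.73419850837927
knob [0.66613428 0.04267752] foot [0.67128696 0.06155681] cell [0.66902006 0.06091579]
axis deg 74.73419850837927
[0.61392727 0.46481144 1.10038758]
grip 0.00015832571929053183 [ 0.86655475 -1.5454272   6.78848671]
lift -0.0034479813192114543
tilt -0.0018354989912867333 [ 0.06076558  0.89276665 -0.10646031  1.55881338  1.11807174  1.13546271
 -0.79427061]
79.7167
```

The grip closed on nothing. I'll take a close look from above the cell.

Run:
```python
from c import *
go((.60,.02,.25),YX); 
p=B+.090*yh
arm.move_gripper(1.0)
y=go((*p,.20),YX); print(y,arm.read_time()); im=look('w_c'); cv2.imwrite('pics/w_cc.png',cv2.resize(im[100:400,120:520],(800,600),interpolation=cv2.INTER_CUBIC))
```

```text
1.5289084247470326 82.0333
```

View pics/w_cc.png

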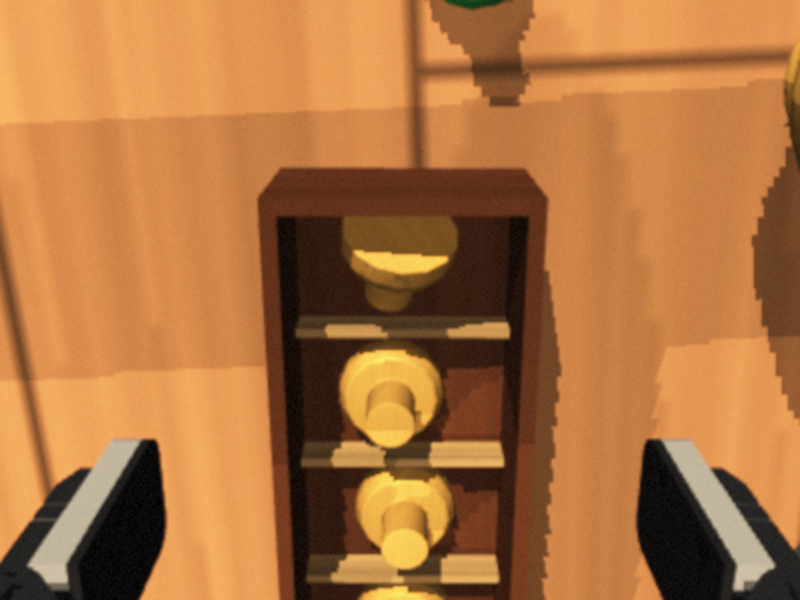

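The cap is now tilted about 45° with its foot up: the underside is centred at crop (400,238) and the knob end at (388,300), pointing down toward −y. The foot's raised −y edge is reachable with the tool tilted. I'll fit its pose first.

```bash
cat > f.py <<'E'
from c import *
from scipy.optimize import least_squares
P=lpose('w_c'); c=camera_info('wrist'); T=c['T_tool_cam']; R=Ro.from_quat(P[1]).as_matrix()
def proj(X):
    q=T[:3,:3].T@(R.T@(X-P[0])-T[:3,3]); return np.array([c['fx']*q[0]/q[2]+c['cx'],c['fy']*q[1]/q[2]+c['cy']])
crop=lambda u,v:np.array([u/2+120,v/2+100])
bx=np.array([np.cos(by),np.sin(by),0]); byv=np.array([*yh,0]); zz=np.array([0,0,1.])
def model(v):
    C=v[:3]; n=np.cos(v[3])*byv+np.sin(v[3])*zz; d=-np.sin(v[3])*byv+np.cos(v[3])*zz
    return np.array([proj(C-.018*bx),proj(C+.018*bx),proj(C+.018*d),proj(C-.012*n+.018*d)]),C,n,d
obs=np.array([crop(343,240),crop(457,240),crop(400,264),crop(400,291)])
def res(v): return (model(v)[0]-obs).ravel()
if __name__=='__main__':
  for g in (.4,.8,1.2):
    s=least_squares(res,[.667,.065,.035,g],x_scale=[.01,.01,.01,.3]); m,C,n,d=model(s.x)
    print(s.x.round(4),np.degrees(s.x[3]).round(1),'cost',s.cost.round(2),'knob tip z low',((C-.030*n)[2]-.008*np.cos(s.x[3])).round(4),'tip px crop',((proj(C-.030*n)-[120,100])*2).round(),'edge',(C+.018*d-.006*n).round(4))
  np.save('fit.npy',s.x)
  print('cell',(B+.096*yh).round(4),'rim end px check',(proj(np.array([*(B+.1235*yh),.046]))*2-[240,200]).round(),'divider',(proj(np.array([*(B+.072*yh),.017]))*2-[240,200]).round())
E
python3 f.py
```

```text
[0.6684 0.0648 0.0083 0.11  ] 6.3 cost 5.59 knob tip z low -0.0029 tip px crop [400. 321.] edge [0.6681 0.0569 0.0255]
[0.6684 0.0648 0.0083 0.11  ] 6.3 cost 5.59 knob tip z low -0.0029 tip px crop [400. 321.] edge [0.6681 0.0569 0.0255]
[0.6684 0.0648 0.0083 0.11  ] 6.3 cost 5.59 knob tip z low -0.0029 tip px crop [400. 321.] edge [0.6681 0.0569 0.0255]
cell [0.669  0.0609] rim end px check [403. 192.] divider [402. 328.]
```

Run:
```python
from f import *
def full(v): return np.array([v[0],v[1],.005+.018*np.cos(v[2])+max(0,.012*np.sin(v[2])),v[2]])
for g in (0,.5):
    s=least_squares(lambda v:res(full(v)),[.667,.065,g],x_scale=[.01,.01,.3]); m,C,n,d=model(full(s.x))
    print(full(s.x).round(4),np.degrees(s.x[2]).round(1),'cost',s.cost.round(2),((m-[120,100])*2).round(),'knob tip',((proj(C-.03*n)-[120,100])*2).round(),'edge top',(C+.018*d).round(4),(C+.018*d-.012*n).round(4))
```

```text
[0.6686 0.069  0.0236 0.0533] 3.1 cost 9.14 [[342. 239.]
 [459. 239.]
 [400. 259.]
 [400. 298.]] knob tip [400. 328.] edge top [0.6686 0.068  0.0416] [0.6681 0.056  0.0409]
[0.6686 0.069  0.0236 0.0533] 3.1 cost 9.14 [[342. 239.]
 [459. 239.]
 [400. 259.]
 [400. 298.]] knob tip [400. 328.] edge top [0.6686 0.068  0.0416] [0.6681 0.056  0.0409]
```

Run:
```python
from f import *
for deg in (0,10,20,29,40):
    p=np.radians(deg)
    fu=lambda v:np.array([v[0],v[1],.005+.018*np.cos(p)+.012*np.sin(p) if deg<=29 else .005+.008*np.cos(p)+.03*np.sin(p),p])
    s=least_squares(lambda v:res(fu(v)),[.667,.065]); m,C,n,d=model(fu(s.x))
    k=[((proj(C-.03*n+e*.008*d)-[120,100])*2).round()[1] for e in (-1,1)]
    print(deg,C.round(4),'cost',s.cost.round(1),((m-[120,100])*2).round()[:,1],'w',np.round((m[1]-m[0])[0]*2),'knob tip rows',k,'tip y',(C-.03*n)[1].round(4))
im=cv2.imread('pics/w_c.png')
print([tuple(im[v,320]) for v in range(196,262,3)])
print([tuple(im[v,314]) for v in range(236,262,3)])
```

```text
0 [0.6686 0.0683 0.023 ] cost 10.0 [241. 241. 257. 297.] w 116.0 knob tip rows [np.float64(322.0), np.float64(341.0)] tip y 0.0384
10 [0.6687 0.0702 0.0248] cost 13.1 [236. 236. 263. 299.] w 118.0 knob tip rows [np.float64(308.0), np.float64(333.0)] tip y 0.0407
20 [0.6687 0.0717 0.026 ] cost 29.2 [233. 233. 269. 301.] w 118.0 knob tip rows [np.float64(293.0), np.float64(324.0)] tip y 0.0435
29 [0.6688 0.0726 0.0266] cost 48.7 [230. 230. 273. 301.] w 119.0 knob tip rows [np.float64(278.0), np.float64(315.0)] tip y 0.0464
40 [0.6688 0.0743 0.0304] cost 79.0 [228. 228. 279. 300.] w 121.0 knob tip rows [np.float64(261.0), np.float64(302.0)] tip y 0.0514
[(np.uint8(29), np.uint8(47), np.uint8(92)), (np.uint8(25), np.uint8(50), np.uint8(98)), (np.uint8(29), np.uint8(52), np.uint8(102)), (np.uint8(28), np.uint8(52), np.uint8(99)), (np.uint8(32), np.uint8(71), np.uint8(113)), (np.uint8(33), np.uint8(78), np.uint8(119)), (np.uint8(32), np.uint8(80), np.uint8(120)), (np.uint8(32), np.uint8(80), np.uint8(120)), (np.uint8(33), np.uint8(82), np.uint8(122)), (np.uint8(34), np.uint8(82), np.uint8(
[... 249 characters left out ...]
 np.uint8(87), np.uint8(128)), (np.uint8(27), np.uint8(63), np.uint8(98)), (np.uint8(30), np.uint8(71), np.uint8(105)), (np.uint8(30), np.uint8(70), np.uint8(102)), (np.uint8(25), np.uint8(67), np.uint8(98)), (np.uint8(15), np.uint8(29), np.uint8(56)), (np.uint8(35), np.uint8(60), np.uint8(85))]
[(np.uint8(46), np.uint8(116), np.uint8(171)), (np.uint8(40), np.uint8(99), np.uint8(147)), (np.uint8(29), np.uint8(77), np.uint8(118)), (np.uint8(27), np.uint8(62), np.uint8(92)), (np.uint8(32), np.uint8(76), np.uint8(112)), (np.uint8(32), np.uint8(74), np.uint8(114)), (np.uint8(32), np.uint8(73), np.uint8(108)), (np.uint8(22), np.uint8(36), np.uint8(60)), (np.uint8(30), np.uint8(55), np.uint8(76))]
```

Run:
```python
import cv2,numpy as np
im=cv2.imread('pics/w_c.png'); g=im[...,1].astype(int)
for v in range(202,264,2):
    print(v,(v-100)*2,''.join(' .:-=+*#%@'[min(9,g[v,u]//22)] for u in range(284,356)))
```

```text
202 204 ::::::::::::::::::::::::::::::::::::::::::::::::::::::::::::::::::::::::
204 208 ::::::::::::::::::::::::::::::::::::::::::::::::::::::::::::::::::::::::
206 212 ::::::::::::::::::::::::::::::::::::::::::::::::::::::::::::::::::::::::
208 216 .......::------------:---------------------------------------:..........
210 220 . .....:------------------------------------------------------:.........
212 224 .......:-------------------------------------------------------:........
214 228 .......:--------------------------------------------------------:.......
216 232 .......:--------------------------------------------------------:.......
218 236 .......:--------------------------------------------------------:.......
220 240  ......::-------------------------------------------------------:.......
222 244 .. ....:::------------------------------------------------------:.......
224 248 .......::::--====-----------------------------------------------:.......
226 252 .......::::-=#@@@%#############*===============----------------:........
228 256 ........:::-=+*#%@@@@@@@@@@@@@@@@@@@@@@
[... 710 characters left out ...]
::------------::::::::..............................
248 296 ...................::-----------------::::..............................
250 300 ....................::---------------::::...............................
252 304 .....................::---------------::................................
254 308 ........................::---------:::..................................
256 312 ........................................................................
258 316 ::::::::::::::::::::::::::::::::::::::::::::::::::::::::::::::::::::::::
260 320 ::::::::::::::::::::::::::::::::::::::::::::::::::::::::::::::::::::::::
262 324 +++++++++++++++++++++++=-:::::::::::::::::::::::::::::::::::::::::::=+++
```

Run:
```python
import f
from f import *
f.obs=np.array([crop(343,234),crop(457,234),crop(401,273),crop(400,287)])
for deg in (None,29,40,50,60):
    if deg is None: fu=lambda v:np.array([v[0],v[1],v[2],v[3]]); x0=[.667,.07,.03,.8]
    else:
        p=np.radians(deg); z=.005+max(.018*np.cos(p)+.012*np.sin(p),.008*np.cos(p)+.03*np.sin(p)); fu=lambda v:np.array([v[0],v[1],z,p]); x0=[.667,.065]
    s=least_squares(lambda v:f.res(fu(v)),x0,x_scale=.01); m,C,n,d=model(fu(s.x))
    print(deg,np.degrees(fu(s.x)[3]).round(1),C.round(4),'cost',s.cost.round(1),((m-[120,100])*2).round()[:,1],'w',np.round((m[1]-m[0])[0]*2),'knob',[((proj(C-.03*n+e*.008*d)-[120,100])*2).round()[1] for e in (-1,1)],'tip y',(C-.03*n)[1].round(4),'edge',(C+.018*d)[1:].round(4))
```

```text
None 34.1 [ 0.6684  0.0647 -0.0029] cost 13.6 [231. 231. 272. 294.] w 106.0 knob [np.float64(267.0), np.float64(302.0)] tip y 0.0399 edge [0.0546 0.012 ]
29 29.0 [0.6689 0.0731 0.0266] cost 28.0 [229. 229. 272. 299.] w 119.0 knob [np.float64(277.0), np.float64(313.0)] tip y 0.0469 edge [0.0644 0.0423]
40 40.0 [0.6689 0.0749 0.0304] cost 37.7 [226. 226. 277. 299.] w 121.0 knob [np.float64(259.0), np.float64(300.0)] tip y 0.0519 edge [0.0633 0.0442]
50 50.0 [0.669  0.0759 0.0331] cost 45.7 [225. 225. 282. 297.] w 122.0 knob [np.float64(242.0), np.float64(287.0)] tip y 0.0566 edge [0.0621 0.0447]
60 60.0 [0.669  0.0764 0.035 ] cost 49.7 [225. 225. 285. 293.] w 123.0 knob [np.float64(226.0), np.float64(274.0)] tip y 0.0614 edge [0.0608 0.044 ]
```

The shaded underside shows the cap wedged at about 30° in the cell, with its foot edge up at y≈.064, z≈.042. I'll grip the foot plate's upper rim, closing along the box's y.

```bash
cat > g.py <<'E'
from c import *
K=np.array([.6685,.0545])
arm.move_gripper(.26,60); Y=go((*K,.17),by)
f0=np.array(arm.read_ft_force()); z=.115; arm.line_to([*K,z],.12)
while z>.1045:
    z-=.002; arm.line_to([*K,z],.03); f=np.array(arm.read_ft_force())-f0
    if np.linalg.norm(f)>6: break
print('down',z,f.round(1)); arm.move_gripper(0,60); print('grip',arm.read_opening(),arm.read_ft_force())
arm.line_to([*K,.12],.05); arm.line_to([*K,.20],.12); arm.pause(.2); print('lift',arm.read_opening(),Y,arm.read_time())
E
python3 g.py
```

```text
down 0.107 [0.6 2.3 6.1]
grip 0.005583862518218098 [ 0.71831645  4.02032517 18.29833606]
lift -0.0006445053453071873 3.099704751541929 87.2917
```

The fingers met something at tip height of about 34 mm and closed over it. I'll take two views from opposite sides and fit the cap's silhouette in code.

```bash
cat > v.py <<'E'
from c import *
arm.move_gripper(1.0)
p=B+.092*yh
go((*(p-.075*yh),.24),YX,sym=False); look('v1')
go((*(p+.03*yh),.24),YX+np.pi,sym=False); look('v2'); print(arm.read_time())
E
cat > a.py <<'E'
from h import *
import sys
def P(n,X):
    p,q=lpose(n); c=camera_info('wrist'); T=c['T_tool_cam']; R=Ro.from_quat(q).as_matrix()
    k=(np.atleast_2d(X)-p)@R; k=(k-T[:3,3])@T[:3,:3]; return np.c_[c['fx']*k[:,0]/k[:,2]+c['cx'],c['fy']*k[:,1]/k[:,2]+c['cy']]
def mask(n):
    im=cv2.imread(f'pics/{n}.png').astype(float); b,g,r=[im[...,i] for i in range(3)]
    return (g/r>.6)&(b/r<.47)&(r>70)
def show(n,X,w=34,h=26):
    u,v=P(n,X)[0]; im=cv2.imread(f'pics/{n}.png').astype(int); m=mask(n); print(n,u,v)
    for y in range(int(v)-h,int(v)+h,2): print(y,''.join(('.:-=+*#%@'[min(8,im[y,x,1]//25)] if m[y,x] else ' ') for x in range(int(u)-w,int(u)+w)))
if __name__=='__main__':
    for n in sys.argv[1:]: show(n,[.669,.061,.025])
E
python3 v.py; python3 a.py v1 v2
```

```text
91.55
v1 320.6642704936484 107.29450284744226
81         ---======================================--                 
83       -==============================================--             
85     :-=================================================-:           
87     -====================================================-          
89    :-=====================================================          
91     -=====================================================-         
93     --====================================================-         
95     ----==+++++++=++=++=+===============================--:         
97     ----=+%@@@@@@@@@@@@@@@%%%%%%%%%%%%%%%%%%%%%%%%%%%#=---          
99      ---=++*##%@@@@@@@@@@@@@@@@@@@@@@@@@@@@@@@@@@@%%#+=---          
101      ---=+++++++***#%@@@@@@@@@@@@@@@@@@@@@@@@%%**====----:          
103       --=++++++++++=+********########****+++=====--------           
105        --=+++++++++=++++++++===================--------:            
107          -==++++++++++++++++==================--------              
109            ----====++++++++===========
[... 2262 characters left out ...]
198                ---=++*###%%%%%%%%%%%%%%%%%%%%%%%%%#%%%######*+=--   
200                -----=+****+******+*+*++++*++*+++*#%%%%%%%%%#+++=:   
202                ----:-::----:---:---------------:--------------=-    
204                 -----:-------:--:--------------::-----:--:---::-    
206                    ---::-------:------::-----------: :              
208                          :-:- --:---:-:--- : :-                     
210                                                                     a.py:8: RuntimeWarning: divide by zero encountered in divide
  return (g/r>.6)&(b/r<.47)&(r>70)
a.py:8: RuntimeWarning: invalid value encountered in divide
  return (g/r>.6)&(b/r<.47)&(r>70)
```

```bash
cat > fit.py <<'E'
from a import *
import warnings; warnings.filterwarnings('ignore')
from scipy.optimize import differential_evolution
by=np.radians(-2.4); bx=np.array([np.cos(by),np.sin(by),0]); yv=np.array([-np.sin(by),np.cos(by),0]); zz=np.array([0,0,1.])
t=np.linspace(0,2*np.pi,40)
def circ(C,n,r):
    e=np.cross(n,bx); 
    if np.linalg.norm(e)<.1: e=np.cross(n,zz)
    e/=np.linalg.norm(e); f=np.cross(n,e); return C+r*(np.outer(np.cos(t),e)+np.outer(np.sin(t),f))
def axis(f,s): return np.cos(f)*(np.cos(s)*yv+np.sin(s)*bx)+np.sin(f)*zz
def render(n,v):
    C=np.array(v[:3]); ax=axis(v[3],v[4]); m=np.zeros((480,640),np.uint8)
    for a,b,r in ((0,.012,.018),(.012,.03,.008)):
        p=np.r_[circ(C-a*ax,ax,r),circ(C-b*ax,ax,r)]
        h=cv2.convexHull((P(n,p)*16).round().astype(np.int32)); cv2.fillConvexPoly(m,h,1,shift=4)
    return m>0
def run(wins,z=(.0,.05)):
    obs={n:mask(n)[w[0]:w[1],w[2]:w[3]] for n,w in wins.items()}
    def cost(v):
        c=0
        for n,w in wins.items():
            r=render(n,v)[w[0]:w[1],w[2]:w[3]]; c+=1-(r&obs[n]).sum()/max(1,(r|obs[n]).sum())
        return c
    return differential_evolution(cost,[(.64,.70),(.03,.09),z,(-1.6,1.6),(-.6,.6)],seed=1,maxiter=60,popsize=12)
if __name__=='__main__':
    s=run({'v1':(88,136,288,352),'v2':(158,212,288,372)}); v=s.x; n=axis(v[3],v[4]); C=v[:3]; d=np.cross(n,np.cross(zz,n)); d/=np.linalg.norm(d)
    print('cost',s.fun,v.round(4),np.degrees(v[3:]).round(1)); print('knob mid',(C-.022*n).round(4),'tip',(C-.03*n).round(4),'upper edge under',(C+.018*d).round(4),'knob side',(C+.018*d-.012*n).round(4),'lowest',min((circ(C,n,.018)[:,2]).min(),circ(C-.012*n,n,.018)[:,2].min(),circ(C-.03*n,n,.008)[:,2].min()))
    np.save('fit.npy',v)
E
python3 fit.py; python3 -c "
from a import *
p=P('v1',[[.669,.061,.025],[.6745,.0815,.046],[.665+.00,.037,.017]]);print(p)"
```

```text
[[320.66427049 107.29450285]
 [328.57067208  70.84048653]
 [316.2735306  143.78080526]]Traceback (most recent call last):
  File "fit.py", line 26, in <module>
    s=run({'v1':(88,136,288,352),'v2':(158,212,288,372)}); v=s.x; n=axis(v[3],v[4]); C=v[:3]; d=np.cross(n,np.cross(zz,n)); d/=np.linalg.norm(d)
  File "fit.py", line 24, in run
    return differential_evolution(cost,[(.64,.70),(.03,.09),z,(-1.6,1.6),(-.6,.6)],seed=1,maxiter=60,popsize=12)
    return fun(*args, **kwargs)
    ret = solver.solve()
    next(self)
    ~~~~^^^^^^
    energy = self.func(parameters)
    return self.f(x, *self.args)
           ~~~~~~^^^^^^^^^^^^^^^
  File "fit.py", line 22, in cost
    r=render(n,v)[w[0]:w[1],w[2]:w[3]]; c+=1-(r&obs[n]).sum()/max(1,(r|obs[n]).sum())
      ~~~~~~^^^^^
  File "fit.py", line 15, in render
    h=cv2.convexHull((P(n,p)*16).round().astype(np.int32)); cv2.fillConvexPoly(m,h,1,shift=4)
                      ~^^^^^
  File "a.py", line 4, in P
    p,q=lpose(n); c=camera_info('wrist'); T=c['T_tool_cam']; R=Ro.from_quat(q).as_matrix()
                    ~~~~~~~~~~~^^^^^^^^^
ValueError: time passes only in moves, steps and waits
```

```bash
sed -i 's/^def P(n,X):/import functools\nCI=functools.cache(lambda:camera_info("wrist"))\nlp=functools.cache(lpose)\ndef P(n,X):/; s/p,q=lpose(n); c=camera_info(.wrist.)/p,q=lp(n); c=CI()/' a.py; timeout 300 python3 fit.py
```

```text
cost 0.1497933884297521 [0.6671 0.075  0.0192 0.3969 0.0514] [22.7  2.9]
knob mid [0.6652 0.0548 0.0107] tip [0.6645 0.0475 0.0076] upper edge under [0.6665 0.0681 0.0358] knob side [0.6654 0.0571 0.0312] lowest -0.002000446808146107
```

The fit is good: the cap lies at about 23–25° with its knob tip down near (.665,.048). The earlier grip came down on the foot's edge. I'll grip the knob with the tool tilted parallel to the foot's face.

```bash
cat > k.py <<'E'
from c import *
bx=np.array([np.cos(by),np.sin(by),0]); yv=np.array([*yh,0]); zz=np.array([0,0,1.])
phi=np.radians(25)
T=np.array([.6655,.0534,.0155]); a=np.sin(phi)*yv-np.cos(phi)*zz
def tilt(Y,ang): return Ro.from_rotvec(ang*bx)*Ro.from_quat(down(Y))
def ori(ang):
    for Y in (YX,YX+np.pi):
        q=tilt(Y,ang).as_quat()
        if arm.ik(list(T+[0,0,.15]),list(q)) is not None: yield Y,q
E
cat > k2.py <<'E'
from k import *
S=np.array([.655,-.255,.13]); best_=None
for Y in (YX,YX+np.pi,YX-np.pi):
    j1=arm.ik(list(T-a*.069),list(tilt(Y,phi).as_quat())); R2=tilt(Y,np.radians(-48)); j2=arm.ik(list(S-R2.apply([0,0,.069])),list(R2.as_quat()))
    print(Y,None if j1 is None else np.round(j1,2),None if j2 is None else np.round(j2,2), tilt(Y,phi).apply([0,0,1]),a)
E
python3 k2.py
```

```text
1.5289084247470326 [ 0.09  0.93 -0.01  1.57 -0.63  0.77  0.53] [-0.45  1.07  0.94  1.57  0.07  0.68  0.  ] [ 0.01769742  0.42224755 -0.90630779] [ 0.01769742  0.42224755 -0.90630779]
4.670501078336826 [ 0.65  1.31 -1.29  1.55  0.96  0.99  2.42] [ 0.45  1.03 -0.86  1.54  1.48  1.62  2.26] [ 0.01769742  0.42224755 -0.90630779] [ 0.01769742  0.42224755 -0.90630779]
-1.6126842288427605 [ 0.65  1.31 -1.29  1.55  0.96  0.99  2.42] [ 0.45  1.03 -0.86  1.54  1.48  1.62  2.26] [ 0.01769742  0.42224755 -0.90630779] [ 0.01769742  0.42224755 -0.90630779]
```

```bash
cat > k3.py <<'E'
from k import *
Y=YX; q=list(tilt(Y,phi).as_quat())
arm.move_gripper(.27,80)
go((.66,.03,.24),YX,sym=False)
p=lambda s:list(T-a*(.069+s))
arm.movep(p(.11),q); arm.line_to(p(.03),.12); f0=np.array(arm.read_ft_force()); s=.03
while s>0:
    s=max(0,s-.003); arm.line_to(p(s),.04); f=np.array(arm.read_ft_force())-f0
    if np.linalg.norm(f)>7: break
print('in',round(s,3),f.round(1)); arm.move_gripper(0,80); print('grip',arm.read_opening(),arm.read_ft_force())
o=arm.read_tool_pos(); arm.line_to([o[0],o[1],o[2]+.03],.05); arm.line_to([o[0],o[1],o[2]+.11],.12); arm.pause(.2); print('lift',arm.read_opening(),arm.read_time())
E
python3 k3.py
```

```text
in 0 [-0.8  1.8 -0.5]
grip 0.14799499992917886 [-1.53402554 -0.25277286  0.79436621]
lift 0.14497900691362617 100.5083
```

I have it. Now I carry it to the free bench, tilt it, set it down and let it settle.

```bash
cat > k4.py <<'E'
from k import *
S=np.array([.655,-.255]); R2=tilt(YX,np.radians(-48)); q2=list(R2.as_quat()); t=lambda z:list(np.array([*S,z])-R2.apply([0,0,.069]))
arm.movep([.655,-.12,.24],list(down(YX))); arm.movep([.655,-.24,.24],list(down(YX))); arm.movep(t(.13),q2)
print('op',arm.read_opening()); arm.line_to(t(.045),.12); f0=arm.read_ft_force()[2]; z=.045
while z>.022:
    z-=.0015; arm.line_to(t(z),.04); f=arm.read_ft_force()[2]-f0
    if f>2.5: break
print('touch',z,f); arm.move_gripper(.35); arm.pause(.4)
b=np.array(t(z)); arm.line_to(list(b-R2.apply([0,0,.06])),.1)
arm.move_gripper(1.0); go((.60,-.22,.26),0.0); y=go((.58,-.25,.26),0.0); look('u1'); print(arm.read_time(),y)
E
python3 k4.py
python3 - <<'E'
from a import *
import warnings; warnings.filterwarnings('ignore')
show('u1',[.655,-.255,.015],40,40)
E
```

```text
op 0.14534484538390177
touch 0.028499999999999984 2.754274304510559
111.3083 3.141592653589793
u1 313.329548758045 299.02434586429536
259 ********************************************************************************
261 ********************************************************************************
263 ********************************************************************************
265 ********************************************************************************
267 ********************************************************************************
269 ********************************************************************************
271 ********************************************************************************
273 ********************************************************************************
275 ****************************************************+++++++++=++=++++++++**+****
277 **********************************************+=+*+===----=====+++**************
279 ******************************************+++= = ==----===+++*****###########***
281 ***************************
[... 1733 characters left out ...]
***+++++++++++++=  -
323 ***************************************************************+++++++++++++=---
325 ****************************************************************+++++++++++=- - 
327 *****************************************************************++++++++++=-  -
329 ******************************************************************+++++++++ - --
331 *********************************************************************++++++= ---
333 ***++****************************************************************++++++= ---
335 ++******+***+****++*********+***+********+********************************++=--=
337 **++*++***+*************+*****+++*+*******************************+***+****+==-=
```

Run:
```python
from a import *
import warnings; warnings.filterwarnings('ignore')
im=cv2.imread('pics/u1.png').astype(float); m=(im[...,1]/im[...,2]>.7)&(im[...,0]/im[...,2]<.5)&(im[...,2]>60)
for y in range(266,344,2): print(y,''.join('#' if m[y,x] and im[y,x,1]>170 else '+' if m[y,x] else ' ' for x in range(300,400)))
for uv,z in (((341,308),.03),((346,292),.012)): print(ray('wrist',uv,z,lpose('u1')))
# model of an upright cap there
for X in ([.655,-.24,.03],[.655,-.24,0],[.655,-.24,.012],[.637,-.24,0]): print(X,P('u1',X)[0].round())
```

```text
266                                                                                                     
268                                                                                                     
270                                                                                                     
272                                                                                                     
274                                                                                                     
276                                                                                                     
278                                        +  ++  + +                                                   
280                                      +++++++######+++                                               
282                                   ++#################+                                              
284                                +########################                                            
286                              #################
[... 2497 characters left out ...]
                                                                             
336                                                                                                     
338                                                                                                     
340                                                                                                     
342                                                                                                     
[ 0.65560869 -0.23239078  0.03      ]
[ 0.64990872 -0.22739334  0.012     ]
[0.655, -0.24, 0.03] [332. 307.]
[0.655, -0.24, 0] [331. 291.]
[0.655, -0.24, 0.012] [331. 297.]
[0.637, -0.24, 0] [331. 272.]
```

The cap stands upright at about (.655,−.231). I'll pick it and place it in the end cell.

Run:
```python
from c import *
pick(np.array([.655,-.2305]),0.); place(2)
go((.57,-.035,.30),0.0,sym=False) if False else None
arm.move_gripper(1.0)
go((.54,-.02,.30),np.pi,sym=False); im=look('w_bx3'); print(arm.read_time())
```

```text
grip 0.156 [ 0.2 -0.2  2.5] lifted 0.161 put z 0.0922 5.9 op 0.158
t 122.5667
124.4917
```

View pics/w_bx3.png

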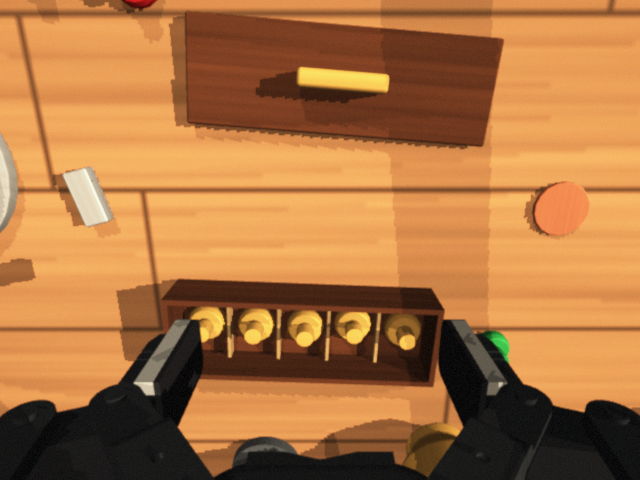

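All five caps stand upright, one to a compartment. The lid's corners are (187,13), (503,40), (483,146) and (187,123), with the bar from (298,76) to (388,85). I'll measure it, grasp it and set it on the box.

```bash
cat > l.py <<'E'
from c import *
P=lpose('w_bx3'); r=lambda u,z:ray('wrist',u,z,P)
c4=[r(u,.012) for u in ((187,13),(503,40),(483,146),(187,123))]; ctr=np.mean(c4,0); b1,b2=r((298,76),.038),r((388,84.5),.038)
an=lambda d:np.degrees(np.arctan2(d[1],d[0]))
print('plate',np.linalg.norm(c4[1]-c4[0]),np.linalg.norm(c4[2]-c4[1]),ctr,an(c4[1]-c4[0]),an(c4[2]-c4[3]),'bar',(b1+b2)/2,an(b2-b1),np.linalg.norm(b2-b1))
R1,R2=r((164,303),.046),r((442,311),.046); print('rim',R1,R2,an(R2-R1),'exp',B-.04*np.array([np.cos(by),np.sin(by)])-.1235*yh)
la=np.radians(np.mean([an(c4[1]-c4[0]),an(c4[2]-c4[3]),an(b2-b1)])); L=(ctr[:2]+(b1+b2)[:2]/2)/2
print('lid',L,np.degrees(la))
E
python3 l.py
cat > l2.py <<'E'
from l import *
Y=go((*L,.17),la); arm.move_gripper(1.0,100); arm.line_to([*L,.0885],.12); print(arm.read_ft_force())
arm.move_gripper(0,100); print('grip',arm.read_opening(),arm.read_ft_force(),Y)
arm.line_to([*L,.12],.08); arm.line_to([*L,.20],.12); print('lift',arm.read_opening(),arm.read_ft_force())
dy=YX-la+Y
arm.movep([*B,.20],list(down(dy))); print(arm.read_opening(),arm.read_time()); look('w_l')
E
python3 l2.py
```

```text
plate 0.24754349924888616 0.08186750575124238 [ 0.44267887 -0.00245502  0.012     ] 85.56466971777938 85.64282842282546 bar [ 0.44220502 -0.00222788  0.038     ] 84.92191328695286 0.06794025506894841
rim [ 0.62333567 -0.15547405  0.046     ] [0.6312952  0.08706274 0.046     ] 88.12035227520718 exp [ 0.61986344 -0.15671664]
lid [ 0.44244195 -0.00234145] 85.37647047585257
plate 0.24754349924888616 0.08186750575124238 [ 0.44267887 -0.00245502  0.012     ] 85.56466971777938 85.64282842282546 bar [ 0.44220502 -0.00222788  0.038     ] 84.92191328695286 0.06794025506894841
rim [ 0.62333567 -0.15547405  0.046     ] [0.6312952  0.08706274 0.046     ] 88.12035227520718 exp [ 0.61986344 -0.15671664]
lid [ 0.44244195 -0.00234145] 85.37647047585257
[0.18062607 0.29304263 0.57723728]
grip 0.14134666096791798 [-1.09382578 -0.21681718  5.04762555] 1.4901005135353573
lift 0.14067762731384753 [-0.78711038 -0.42405287 -2.78627958]
0.140294054697204 129.6667
```

```bash
cat > l3.py <<'E'
from l import *
B2=np.array([.6662,-.0353]); yy=np.radians(87.9)-la+1.4901005; q=list(down(yy))
arm.line_to([*B2,.145],.1,q); f0=np.array(arm.read_ft_force())
def down_try(c):
    z=.140
    while z>.1278:
        z-=.001; arm.line_to([*c,z],.04); f=np.array(arm.read_ft_force())-f0
        if f[2]>8: break
    print('c',c.round(4),'z',round(z,4),f.round(1),np.round(arm.read_wrist_torque(),2)); return z
for dx,dy in ((0,0),(.002,0),(-.002,0),(0,.002),(0,-.002)):
    c=B2+[dx,dy]; arm.line_to([*c,.140],.05); z=down_try(c)
    if z<.1305: break
print(arm.read_opening(),arm.read_time())
E
python3 l3.py
```

```text
plate 0.24753943922072533 0.08187118175853778 [ 0.44253979 -0.00291458  0.012     ] 85.56619572675957 85.64219172228017 bar [ 0.44205978 -0.00269783  0.038     ] 84.92242025498392 0.06794049028710102
rim [ 0.62319341 -0.1559497   0.046     ] [0.63117348 0.08660654 0.046     ] 88.11565602350154 exp [ 0.61986344 -0.15671664]
lid [ 0.44229978 -0.00280621] 85.37693590134123
c [ 0.6662 -0.0353] z 0.127 [-1.   0.3 11.9] [0.18 0.85 0.02]
0.1388407586202592 133.9167
```

Run:
```python
from a import *
import warnings; warnings.filterwarnings('ignore')
p=pose()[0]; arm.move_gripper(.6); arm.pause(.3); arm.line_to([p[0],p[1],.22],.15)
go((.54,-.035,.33),np.pi,sym=False); look('fin'); print(arm.read_time())
im=cv2.imread('pics/fin.png').astype(float); m=((im[...,1]/im[...,2]>.7)&(im[...,0]/im[...,2]<.5)&(im[...,2]>150)).astype(np.uint8)
n,lab,st,ce=cv2.connectedComponentsWithStats(m)
for i in range(1,n):
    if st[i,4]>300:
        rc=cv2.minAreaRect(np.argwhere(lab==i)[:,::-1].astype(np.float32)); print(st[i],rc,ray('wrist',rc[0],.078,lpose('fin')).round(4))
# dark-wood lid plate outline at z=.052 expected corners vs dark mask
bx=np.array([np.cos(np.radians(-2.1)),np.sin(np.radians(-2.1))]); by=np.array([-bx[1],bx[0]]); B=np.array([.6662,-.0353])
g=im[...,2]
for z in (.052,.064):
    uv=P('fin',[[*(B-.042*bx+k*.1*by),z] for k in (-1,0,1)]); print(z,uv.round(1))
for u in (230,320,400): 
    col=g[200:420,u]; print(u,[int(200+i) for i in range(1,220) if abs(col[i]-col[i-1])>35])
T=snapshot('top'); cv2.imwrite('pics/topf.png',T)
a=cv2.imread('pics/top0.png'); d=cv2.absdiff(a,T).max(2)>45
print({k:int(d[y0:y1,x0:x1].sum()) for k,(x0,y0,x1,y1) in {'coaster':(212,221,236,243),'clamp':(408,230,422,250),'green':(238,162,256,178),'red':(378,309,394,325),'pink':(414,316,430,332)}.items()})
```

```text
136.7083
[282 340  76  14 909] ((319.58087158203125, 346.68487548828125), (75.1240005493164, 12.557239532470703), 1.3971810340881348) [ 0.6649 -0.0354  0.078 ]
[466 454  33  26 506] ((482.6199645996094, 467.6600036621094), (33.65828323364258, 23.193105697631836), 8.13010311126709) [0.8042 0.1274 0.078 ]
0.052 [[212.9 289.2]
 [321.4 292.8]
 [429.2 296.2]]
0.064 [[209.6 294.9]
 [321.4 298.5]
 [432.5 302.1]]
230 [269, 270]
320 [272, 273, 341, 354, 355, 370]
400 [275, 276]
{'coaster': 0, 'clamp': 0, 'green': 0, 'red': 113, 'pink': 0}
```

Run:
```python
import cv2,numpy as np
for n in ('top0','topf'):
    im=cv2.imread(f'pics/{n}.png').astype(int); b,g,r=[im[...,i] for i in range(3)]
    m=(r>90)&(g<70)&(b<90)&(r-g>70); s=np.argwhere(m[300:335,370:405]); print(n,'red',s.mean(0)+[300,370] if len(s) else None,len(s), im[317,386])
t=cv2.imread('pics/topf.png'); g=t[...,1].astype(int)
print('handle/rack (blue-green)'); 
for y in range(180,276,4): print(y,''.join(' .:-=+*#%@'[min(9,g[y,x]//24)] for x in range(110,165)))
print('tt')
for y in range(246,302,2): print(y,''.join(' .:-=+*#%@'[min(9,g[y,x]//24)] for x in range(455,508)))
```

```text
top0 red [316.90217391 384.83152174] 184 [ 51  57 199]
topf red [316.86238532 387.66055046] 109 [ 52  57 202]
handle/rack (blue-green)
180 ++++++++++==-----------------------=========+++++++++++
184 ==========-:::::::::::::::::::::::::::::...:-----------
188 =========-:::::::::::::::::::::::::::::....:-----------
192 =========-:::::::::::::::::::::::::::::...:::-:--------
196 ++++++++=-:::::::::::::::::::::::::::::...:------------
200 ++++++++=-::::::::::::::::::::::::::::...::------------
204 +++++++=-:::::::::::::::::::::::::::::...:-------------
208 +++++++=-::::::::::::::::::::::::::::....:------------=
212 ++++++=-:::::::::::::::::::::::::::::...:-------------=
216 ++++++=-:::::::::::::::::::::::::::::...:-------------=
220 +++++=-:::::::::::::::::::::::::::::...:-------------==
224 +++++=--::::::::::::::::::::::::::::...:---------=====+
228 *******++++++++**********+=::-------------==+++++++++++
232 *************************+-:--------------=+++**++***++
236 ==============+*********+=-::-------------==+++++++++++
240 ++++++++++++++**********+-::--------------=++++++++++++
244 +
[... 1401 characters left out ...]
==++
278 ###**++=--------------=*%%#=------------------==+++==
280 **####**+==-----------=*%%*=---------------==+**++===
282 +++**####**++===------=*%%*=--------====+++***++====+
284 +++++****##*****++=====+*#+=--===+++********+====++++
286 +++++++++*****##****++++*++===+*********++=====++++++
288 ++++++++++++++*****++*****+====++++++++++++++++++++++
290 +++++++++++++++++==++******+=-------==+++++++++++++++
292 +++++++++++++++++===+******=--------==+++++++++++++++
294 +++++++++++++++++===+*****+=--------==+++++++++++++++
296 +++++++++++++++++===+******=--------=++++++++++++++++
298 ++++++++++++++++++=++******+-------==++++++++++++++++
300 ++++++++++++++++++++++****++=======++++++++++++++++++
```

Everything checks out: the turntable line meets the pointer, the scraper is home and the lid is down. The red look-alike is only partly hidden by the arm and has not moved.

```bash
python3 -c "
from station import arm,ticket
print(arm.read_time(),ticket.finish_job())"
```

```text
the job is handed in; nothing more can be done
136.7583 None
```

I handed the job in at 136.8 s: the turntable line is at the pointer, the scraper is home in its rack, all five caps stand one to a compartment and the lid is down; the last cap slipped into the box on its side and was righted on the bench first, and the copper disc and clamp block were not moved.

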